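# Lock the sliding wing of a book-scanning cradle

### The job

Lock the sliding wing of the book cradle for the next scan: lift the locking pin out of its parking block, put it through the bushing in the wing's tongue, and, pressing lightly on it, slide the wing towards the fixed one until the tip drops into the hole hidden in the index bar beneath. Then press the pin fully home, collar down on the bushing, and let go. Work by feel and never force the pin (pushing with more than 25 N is too much); leave the rubber stamp, pencil and eraser alone.

Things in the scene. Friction and masses are not known exactly. Their poses are not given: they have to be found in the camera images.
- cradle: Plywood V-shaped book cradle on a base board 246 x 304 mm, fixed to the table, up to 105 mm high. Origin on the table, 5 mm behind the board's middle; x to the back, y to the left, z up. The left wing is fixed. A channel in front of the right wing holds the index bar: a flat steel bar, top 30 mm above the table, with one hole 12.5 mm deep and 9.5 mm wide along y, hidden by the wing's tongue.
- wing: Right-hand sliding wing with its metal tongue in front (68 x 110 mm, 33 to 41 mm above the table). It runs exactly along the cradle's y, 50 mm in all, dragging with about 2.5 N, and stays where it is left. It starts near its open (-y) end; its bushing comes to stand over the index bar's hole once it is moved some 10 to 45 mm towards +y. Origin: like the cradle's, but moves with the wing.
- parking_hole (a point): Centre of the mouth (top) of the blind parking hole, 47 mm above the table, in the 34 mm square wooden block at the front left of the cradle, where the pin stands at the start. 9.4 mm wide, 28 mm deep.
- bushing (a point): Centre of the mouth (top) of the bushing, 47 mm above the table: a 9.4 mm through hole, 14 mm long, in a 30 mm square steel block on the wing's tongue; moves with the wing. A sprung ball in the bore drags on the pin: a push of a few N moves it down, it does not fall by itself. The index bar's top is 17 mm below the mouth; its hole lies on the line that the bushing travels.
- pin_knob (a point): Centre of the black knob (18 mm in diameter, 32 mm tall, straight sided for 28 mm) of the loose steel locking pin, 70 g, which stands upright, knob up. Its round shank below the collar is 8 mm in diameter and 27 mm long with a tapered tip 5 mm wide; the whole pin is 70 mm tall and this point is 54 mm above the tip; z along the pin, upwards.
- pin_collar (a point): The same pin: centre of the underside of its collar (18 mm in diameter, 3 mm thick), 27 mm above the tip and 27 mm below the knob's centre. It lies on the bushing's top when the pin is home.
- rubber_stamp: Rubber stamp with a dark upright handle, 26 x 56 x 70 mm, standing on the table to the right. Origin at the centre of the underside.
- pencil_yellow: Pencil 180 mm long, 8 mm thick, on the table to the left. Origin at the centre of the underside.
- eraser: Eraser 17 x 43 x 13 mm, on the table to the left. Origin at the centre of the underside.
There are look-alikes about, which are no part of the job. What is meant by the part that bears pin_knob is not green or purple, and is the smaller of those in its own colour.

How it is judged:
By the outcome, as a careful person would: the job done as asked, in the order asked, and still so for the second after the job is handed in, with the robot touching nothing.
It also fails if it takes over 61 s, if anything falls off the work surface, if the arm or the gripper's body presses on something with over 40 N, if the wrist force passes 120 N, or if a joint passes its speed limit or range.

### The arm

A 7-joint arm with a two-finger parallel gripper is mounted at the origin on a cart in front of the work surface, level with it; the furniture and walls round the work are solid. World frame = base frame: x ahead of the robot, y to its left, z up, the work surface at z = 0. Lengths are in m, angles in rad, forces in N, time in s.
With the tool pointing down it reaches from about 0.425 to 0.875 m from the base axis. Payload 4.7 kg.
Tool frame: the origin (TCP) lies midway between the tips of the shut fingers; the grasp point (between the pads) lies ctrl.grasp_offset behind it (ctrl.grasp_offset is the distance from the TCP to the grasp point, in m); z points along the fingers, y is the line along which they close (so a half turn about z gives the same grasp; the last joint's range is limited). The gripper opens to 87 mm and grips with 3 to 60 N. Pads are 19 mm wide; open, the fingers measure 117 mm over their backs; the gripper's body (75 mm by 190 mm) begins 51 mm behind the grasp point.
Start: joints at [-1.248, 0.321, -0.07, 1.45, 0.023, 1.371, -0.057], TCP at [0.198, 0.619, 0.193] pointing down, gripper open.
Joint ranges: [-2.86, 2.86], [-0.3, 2.09], [-1.38, 1.24], [0.06, 2.45], [-1.56, 4.7], [0.09, 2.05], [-2.69, 2.69]. Speed limits (rad/s): [2.57, 2.57, 3.14, 3.14, 3.14, 3.14, 3.14].

### API

Orientations are given as a rotation vector (axis times angle).
In Python, from bench import ctrl gives the robot as it stands. The module is installed in compiled form; this text tells all that it offers.
- The arm moves only by the tool jog_arm, never from a script. Its argument "moves" is one flat list of numbers, 7 for each row, row after row: the shift along the tool's x, y, z in units of 30 cm (1.0 is 30 cm), then the turn, a rotation vector about the tool's x, y, z in units of 60 degrees (1.0 is 60 degrees), then the gripper's target within -1 to 1 (fully open at 1, half-way at 0, shut at -1). In form: [x, y, z, wx, wy, wz, fingers, x, y, z, wx, wy, wz, fingers, ...]. A call has exactly 8 rows; each row is the pose to reach, as a shift and turn from the pose commanded when the call began, along the tool's axes at that moment; what a row does not reach only later rows make up. A row lasts 1/8 s, in which the tool goes at most 62.5 mm and 10.7 degrees, less where a joint would pass 70% of its speed; a pose out of reach is approached as far as the arm can. A call with a number of a shift or a turn outside -1 to 1 is refused whole. A call with a gripper value outside its range is refused whole. The fingers move at their own pace and stop on an object; "newtons" is the grip in N (left out, the last holds). Time passes only in rows, so rows that repeat a pose let the fingers close, or fill a call up. It gives the time, the measured TCP pose, the force, the opening and the grip force at its end, in the units of the state.
- ctrl.get_state(): the state, without advancing time (a new reading comes with each control period).
- ctrl.get_image(name): name is "scene" or "top"; returns a dict with "pixels" (480x640x3 uint8, red, green, blue), "fx", "fy", "cx", "cy" (pixels), "xyz" and "rotation" of the camera in the world. Camera axes: x right, y up, looking along -z (the intrinsics and any distortion apply to the point x, -y, -z); pixel columns grow to the right and rows downward; lengths in m; the calibration is good to about 2 mm. A picture is of the moment at which its call begins. There is no depth.
- ctrl.close_job(): hands the job in; it is judged then, once.
The state is a dict: "time": time; "joint_positions": joint angles; "qd": joint speeds; "joint_torque": joint torques, N m; "position": TCP position; "tool_rot": TCP orientation; "ft_force": force on the tool from outside, world axes, zero at the start; "torque": the same for the moment, N m; "grip_width": opening from 0.0 (shut) to 1.0 (fully open); "grip_force": force on a finger pad.
Only numpy, scipy, OpenCV 4.12 (cv2) and the standard library are available. Lean on these libraries where they do the work, as an engineer would, in place of code of your own. Each camera call takes 0.05 s, during which the arm holds its last target. There are 200 camera calls.

## Working session

There is one attempt and no reset: what is moved stays moved. The work goes in short steps, Python scripts to look and compute and a tool call to move; the robot and the scene stay as the last step left them, time stands still between calls to the robot, and variables do not carry over. Pictures are saved under pics/ and viewed, at most 10 in all, crops included, and the job is handed in when it is done.

Besides the shell and the picture viewer there is one more tool, called after ">>>" by a JSON object that holds its "method" and its "body". jog_arm: Moves the arm, as the interface text tells. Its arguments: {"type":"object","properties":{"moves":{"type":"array"},"newtons":{"type":"number"}},"required":["moves"]}

```bash
mkdir -p pics; cat > h.py <<'E'
import numpy as np, cv2
from bench import ctrl
from scipy.spatial.transform import Rotation as R
def grab(n,tag):
    im=ctrl.get_image(n); cv2.imwrite(f'pics/{tag}.png',im['pixels'][:,:,::-1]); np.save(f'{tag}.npy',im,allow_pickle=True); return im
def load(tag): return np.load(f'{tag}.npy',allow_pickle=True).item()
def rot(im):
    r=np.array(im['rotation']); return r if r.shape==(3,3) else R.from_rotvec(r).as_matrix()
def ray(im,u,v):
    d=np.array([(u-im['cx'])/im['fx'],-(v-im['cy'])/im['fy'],-1]); return np.array(im['xyz']),rot(im)@d
def onz(im,u,v,z):
    o,d=ray(im,u,v); return o+d*(z-o[2])/d[2]
def proj(im,p):
    c=rot(im).T@(np.array(p)-im['xyz']); return im['cx']-im['fx']*c[0]/c[2], im['cy']+im['fy']*c[1]/c[2]
E
python3 - <<'E'
from h import *
for n in('scene','top'):
    im=grab(n,n+'0'); print({k:v for k,v in im.items() if k!='pixels'})
print(ctrl.get_state(),ctrl.grasp_offset)
E
```

```text
{'fx': 532.7200724313138, 'fy': 532.7200724313138, 'cx': 317.3143121119057, 'cy': 239.5759804654712, 'xyz': array([-0.39763578,  0.4857611 ,  0.58541214]), 'rotation': array([ 0.67385899, -1.10466304, -1.81001981])}
{'fx': 472.5057796952665, 'fy': 472.5057796952665, 'cx': 322.6734877612761, 'cy': 229.37881081633336, 'xyz': array([ 0.34866388, -0.00302155,  1.12311697]), 'rotation': array([ 0.09901878, -0.12326227, -1.57451953])}
{'time': 0.1, 'joint_positions': array([-1.24791681,  0.32171383, -0.07006331,  1.45155076,  0.02260485,
        1.370797  , -0.05685925]), 'qd': array([-9.27286871e-04, -9.00822049e-04, -6.40827723e-04, -1.38008025e-03,
        7.30076585e-04, -4.99933487e-05,  1.16001482e-04]), 'joint_torque': array([-6.02929667e-04, -4.92570233e+01, -4.05895757e-01, -3.13398099e+01,
       -6.42083609e-02,  3.94163327e-02,  6.63381320e-05]), 'position': array([0.19743111, 0.61872087, 0.19179465]), 'tool_rot': array([-4.83004849e-01, -3.10408332e+00,  2.63191179e-03]), 'ft_force': array([-0.46270397, -0.58390488, -0.47080547]), 'torque': array([ 0.02530012,  0.00464374, -0.00811883]), 'grip_force': 0.0, 'grip_width': 1.0017522837404629} 0.0187
```

View pics/scene0.png

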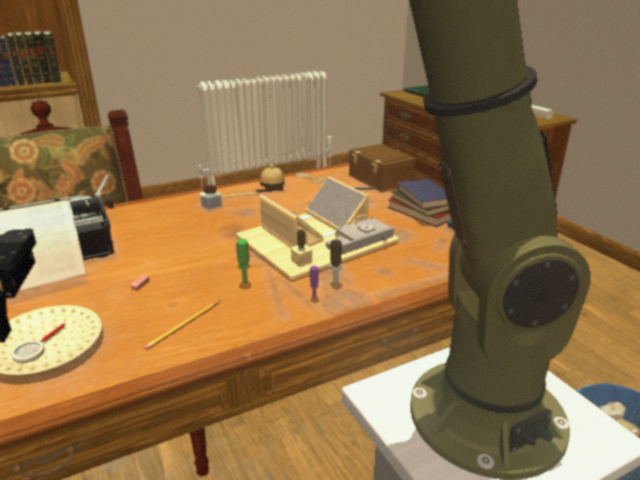

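View pics/top0.png

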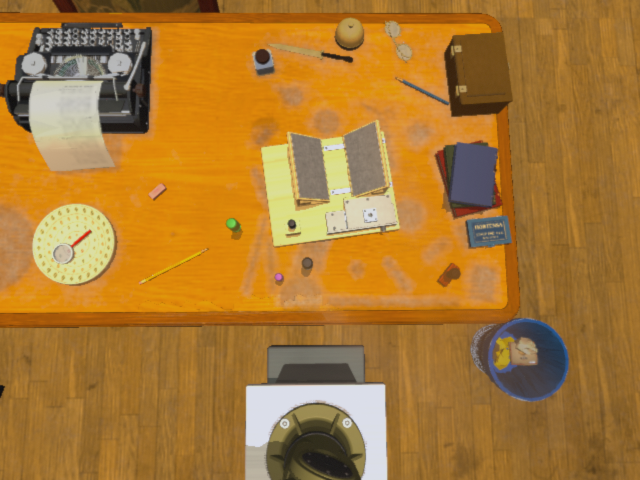

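Top view: the base board spans about (262–400, 132–245). There are four pin-like things: black in the block at top (292,225) / scene (300,240), a larger black one at top (307,263) / scene (336,255), green at top (233,224) and purple at top (279,278). The pin meant should be the one in the block, as it is black and the smaller of the two black ones. I'll confirm that in a crop.

```bash
python3 - <<'E'
from h import *
a=cv2.imread('pics/scene0.png')[170:310,225:415]; b=cv2.imread('pics/top0.png')[120:290,220:410]
a=cv2.resize(a,None,fx=2.1,fy=2.1,interpolation=cv2.INTER_CUBIC); b=cv2.resize(b,None,fx=2.1,fy=2.1,interpolation=cv2.INTER_CUBIC)
h=max(a.shape[0],b.shape[0]); c=np.zeros((h,a.shape[1]+b.shape[1],3),np.uint8); c[:a.shape[0],:a.shape[1]]=a;c[:b.shape[0],a.shape[1]:]=b
cv2.imwrite('pics/crop1.png',c)
E
```

```text
(no output)
```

View pics/crop1.png

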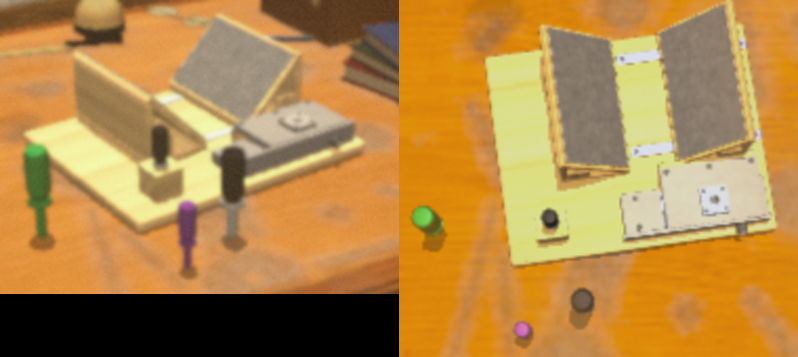

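The crop confirms it. The black pin standing in the wooden block is the small black one, and the free-standing black one is bigger. The bushing is the white square with the hole, at about (370,215) in top.

```bash
cat > meas.py <<'E'
from h import *
def black(im,x0,y0,x1,y1,thr=75):
    g=im['pixels'][y0:y1,x0:x1].max(2); m=(g<thr).astype(np.uint8)
    n,l,s,c=cv2.connectedComponentsWithStats(m); return [(s[i].tolist(),(c[i]+[x0,y0]).round(1).tolist()) for i in range(1,n) if s[i][4]>12]
E
python3 - <<'E'
from meas import *
t=load('top0'); s=load('scene0')
print('top knob',black(t,280,210,305,240)); print('scene knob',black(s,290,225,312,256)); 
# board
hsv=cv2.cvtColor(t['pixels'],cv2.COLOR_RGB2HSV); print(hsv[170,272],hsv[215,280])
m=cv2.inRange(hsv,(22,60,150),(35,170,255)); m[:125]=0;m[260:]=0;m[:,:250]=0;m[:,410:]=0
n,l,st,c=cv2.connectedComponentsWithStats(m); cs=np.concatenate([x for x in cv2.findContours(m,0,2)[0] if cv2.contourArea(x)>150])
r=cv2.minAreaRect(cs); bx=cv2.boxPoints(r); print(r,bx)
for z in(0.012,0.02): 
    P=np.array([onz(t,u,v,z)[:2] for u,v in bx]); print(z,P.round(4).tolist(),np.linalg.norm(np.diff(P,axis=0),axis=1))
# bushing
g=t['pixels'].min(2); b=g[203:228,355:385]; 
m=(b>200).astype(np.uint8); n,l,st,c=cv2.connectedComponentsWithStats(m)
print([(st[i].tolist(),(c[i]+[355,203]).tolist()) for i in range(1,n) if st[i][4]>15])
for row in b: print(' '.join('%3d'%x for x in row))
E
```

```text
top knob [([9, 12, 7, 6, 17], [292.5, 225.5])]
scene knob [([8, 8, 6, 14, 64], [300.9, 238.9])]
[ 31  98 222] [ 31  98 222]
((328.25494384765625, 182.63751220703125), (110.91242980957031, 125.36678314208984), 82.50414276123047) [[258.8727   135.83255 ]
 [383.16812  119.477875]
 [397.63718  229.44247 ]
 [273.34177  245.79715 ]]
0.012 [[0.7381, 0.1331], [0.7792, -0.1718], [0.5056, -0.1993], [0.4683, 0.0959]] [0.30767526 0.27497243 0.29761246]
0.02 [[0.7353, 0.1321], [0.7761, -0.1706], [0.5045, -0.1979], [0.4674, 0.0952]] [0.30546001 0.27299263 0.29546966]
[([8, 5, 14, 14, 124], [370.0483870967742, 213.99193548387098])]
185 184 183 184 185 186 186 186 186 186 186 185 185 184 184 182 180 180 179 180 180 180 179 179 180 180 179 177 177 177
186 186 185 185 185 185 186 186 186 186 186 186 184 184 183 181 179 179 179 180 180 181 180 180 181 179 179 179 178 175
185 185 186 186 186 187 186 186 186 186 185 185 185 182 182 182 180 178 179 180 181 182 180 180 180 179 178 179 178 176
184 184 185 186 187 187 186 187 185 184 185 183 183 181 182 180 181 180 180 181 180 181 181 182 179 177 177 178 177
[... 1824 characters left out ...]
 186 187 187 184 157 167 155 141 141 140 142 171 181 181 179 177 175 179 180 180 180 180 179 179 178
185 185 183 183 184 185 186 187 188 185 184 181 181 180 180 180 183 184 184 185 183 181 179 178 175 178 180 179 177 176
186 185 184 183 184 183 184 187 188 187 187 187 186 186 185 185 185 183 182 180 182 181 179 168 159 172 175 174 172 167
184 185 185 184 183 183 184 185 186 184 185 185 181 183 183 183 181 179 177 166 175 175 167 163 161 169 168 165 163 136
182 180 180 178 181 179 179 182 181 173 176 178 167 175 173 170 166 166 174 173 175 165 133 104  89  82  83  91  99  93
178 166 165 160 173 165 161 169 169 164 164 172 172 173 146 126 102  88  84  84  88  88  80  76  77  63  74  89 100  95
```

```bash
python3 - <<'E'
from meas import *
t=load('top0'); s=load('scene0')
for thr in(60,75,95): print(black(t,280,210,305,240,thr),black(s,290,225,312,256,thr))
print(t['pixels'][216:238,284:302].max(2))
print('scene knob @z.074',onz(s,300.9,238.9,.074))
for z in(.074,.09): print('top',z,onz(t,292.4,225,z))
print('bush',onz(t,369.9,214.5,.047)); 
# parking block top, bushing in scene
g=s['pixels'][215:240,355:380].min(2); print(g)
print('proj bush',proj(s,onz(t,369.9,214.5,.047)))
# front edge line and left edge line fits (mask boundary)
hsv=cv2.cvtColor(t['pixels'],cv2.COLOR_RGB2HSV); m=cv2.inRange(hsv,(26,60,150),(35,170,255))
f=[(u,np.where(m[200:255,u])[0].max()+200) for u in range(280,375,2)]
l=[(np.where(m[v,250:290])[0].min()+250,v) for v in range(155,235,2)]
for p in(f,l):
    P=np.array([onz(t,u,v,.012)[:2] for u,v in p]); d=cv2.fitLine(P.astype(np.float32),cv2.DIST_HUBER,0,.001,.001).ravel(); print(d,np.degrees(np.arctan2(d[1],d[0])))
E
```

```text
[] []
[([9, 12, 7, 6, 17], [292.5, 225.5])] [([8, 8, 6, 14, 64], [300.9, 238.9])]
[([8, 10, 8, 9, 42], [291.5, 224.1])] [([8, 6, 7, 17, 99], [300.9, 238.4])]
[[222 222 222 221 221 222 222 222 223 223 223 223 223 222 223 223 222 223]
 [222 222 222 222 222 222 222 222 222 222 223 223 222 223 223 222 222 222]
 [223 223 223 223 222 221 215 213 216 221 222 223 222 223 222 222 222 223]
 [222 222 223 222 217 206 153 137 165 200 215 221 222 223 222 220 222 223]
 [222 222 222 220 180 118  85  85  93 111 162 214 222 223 221 207 218 223]
 [222 223 222 213 138  88  83  87  91  91  99 193 219 223 221 209 219 222]
 [222 222 219 183 108  83  88  92  96  94  74 136 211 222 222 221 222 222]
 [219 221 219 160  92  81  89  96  98  97  71 120 208 221 222 219 221 223]
 [214 218 218 171  96  78  88  96  98  95  62  86 196 221 221 207 218 222]
 [221 221 222 214 130  72  81  90  90  66  41  70 168 216 221 209 219 222]
 [222 222 223 218 162  88  51  50  47  40  39  85 176 217 222 221 219 222]
 [222 221 222 220 201 125  64  43  43  49  62 120 204 221 222 221 206 218]
 [221 218 220 219 204 163 117  88  87 103 
[... 3008 characters left out ...]
165 166 163 164 164 159 160 155 147 148 143 141 131 121 116
  111 100  94  89  86  85  85]
 [164 165 165 164 161 157 157 154 149 144 141 141 131 123 115 106  99  91
   88  89  84  83  84  81  83]
 [159 162 157 158 153 150 144 139 137 133 122 116 112 103  91  91  88  85
   83  85  81  83  82  81  83]
 [152 152 148 145 145 140 135 122 117 108  96  95  89  86  83  82  86  80
   81  81  84  84  81  84  80]
 [140 142 137 137 129 116 110 102  94  90  89  83  82  80  83  82  85  81
   85  82  81  85  81  82  84]]
proj bush (np.float64(367.8369573701406), np.float64(227.40472668819837))
[ 0.1325873  -0.99117136  0.48774454 -0.03815831] -82.38087
[0.99040806 0.13817321 0.59356695 0.11097541] 7.942151
```

```bash
cat >> h.py <<'E'
YAW=np.radians(7.7); EX=np.array([np.cos(YAW),np.sin(YAW)]); EY=np.array([-np.sin(YAW),np.cos(YAW)])
def goal(x,y,z,verbose=True):
    "units for a move to TCP (x,y,z), tool down, closing line along the cradle's y"
    s=ctrl.get_state(); T=R.from_rotvec(s['tool_rot']); p=np.array(s['position'])
    D=R.from_matrix(np.column_stack([[-EX[0]*-1*-1,-EX[1],0],[EY[0],EY[1],0],[0,0,-1]]))
    sh=T.inv().apply(np.array([x,y,z])-p)/.3; tn=(T.inv()*D).as_rotvec()/np.radians(60)
    print('t',s['time'],'p',p.round(4),'F',np.round(s['ft_force'],1),'w',round(s['grip_width'],3),'gf',s['grip_force'],'tilt',np.round(np.array(T.as_matrix())[:,2],3)); print('shift',sh.round(4),'turn',tn.round(4))
E
python3 -c "
from h import *
goal(.511,.052,.17)"
```

```text
t 0.1 p [0.1974 0.6187 0.1918] F [-0.5 -0.6 -0.5] w 1.002 gf 0.0 tilt [-0.    -0.002 -1.   ]
shift [-1.5698 -1.482   0.0753] turn [-1.600e-03 -3.000e-04 -4.231e-01]
```

>>> {"method": "jog_arm", "body": {"moves": [-0.12,-0.11,0,0,0,-0.07,1,-0.24,-0.22,0,0,0,-0.14,1,-0.36,-0.34,0,0,0,-0.21,1,-0.48,-0.45,0,0,0,-0.28,1,-0.6,-0.57,0,0,0,-0.35,1,-0.72,-0.68,0,0,0,-0.42,1,-0.84,-0.79,0,0,0,-0.42,1,-0.94,-0.89,0,0,0,-0.42,1]}}

```text
time: 1.1
position: [0.3858, 0.2771, 0.1925]
tool_rot: [0.204, -3.135, 0.0]
ft_force: [0.4, 1.1, 0.3]
grip_width: 1.0
grip_force: 0.0
```

```bash
python3 -c "
from h import *
goal(.511,.052,.16)"
```

```text
t 1.1 p [0.3858 0.2771 0.1925] F [0.4 1.1 0.3] w 1.0 gf 0.0 tilt [-0. -0. -1.]
shift [-0.3167 -0.7982  0.1084] turn [-0.0002 -0.0002 -0.0043]
```

>>> {"method": "jog_arm", "body": {"moves": [-0.06,-0.14,0.02,0,0,0,1,-0.12,-0.28,0.03,0,0,0,1,-0.17,-0.42,0.05,0,0,0,1,-0.22,-0.56,0.07,0,0,0,1,-0.27,-0.68,0.08,0,0,0,1,-0.31,-0.77,0.1,0,0,0,1,-0.317,-0.798,0.105,0,0,0,1,-0.317,-0.798,0.108,0,0,0,1]}}

```text
time: 2.1
position: [0.5102, 0.0546, 0.1601]
tool_rot: [0.205, -3.134, -0.001]
ft_force: [-0.3, -0.0, -0.0]
grip_width: 1.002
grip_force: 0.0
```

```bash
python3 - <<'E'
from h import *
goal(.511,.052,.16)
t=grab('top','top1'); s=grab('scene','scene1')
a=cv2.resize(s['pixels'][150:310,220:420],None,fx=4,fy=3.6,interpolation=cv2.INTER_CUBIC)
cv2.imwrite('pics/crop2.png',a[:,:,::-1])
p=ctrl.get_state()['position']; print('TCP in scene',proj(s,p),'in top',proj(t,p))
E
```

```text
t 2.1 p [0.5102 0.0546 0.1601] F [-0.3 -0.  -0. ] w 1.002 gf 0.0 tilt [-0.001  0.    -1.   ]
shift [-0.0015 -0.0089  0.0004] turn [ 0.0004 -0.0007 -0.0036]
TCP in scene (np.float64(299.69758167940984), np.float64(200.77529844183852)) in top (np.float64(286.57323594367847), np.float64(217.89082018553626))
```

View pics/crop2.png

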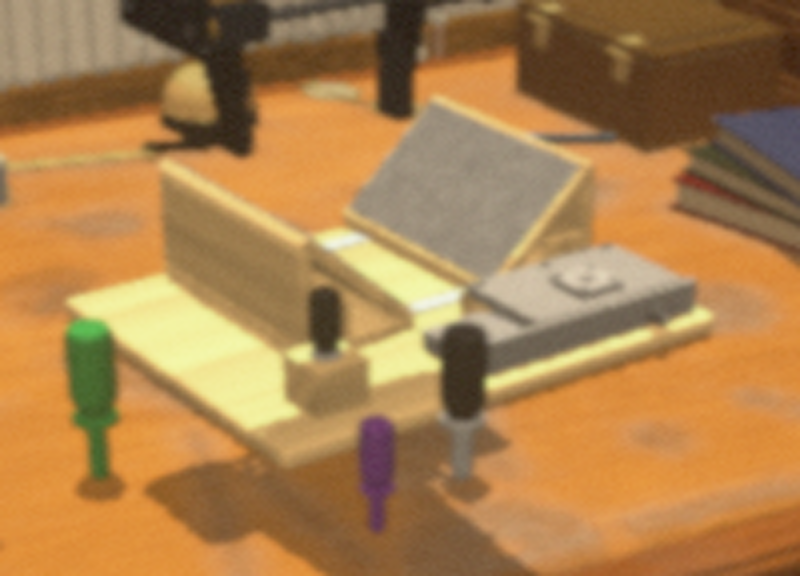

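The crop shows the open fingertips at scene (279,192) and (319,182), straddling the block's pin at (301,239). The free-standing big black pin is clear of them. I'll work out the true height of the open tips, since they seem drawn back.

```bash
python3 - <<'E'
from h import *
s=load('scene1'); t=load('top1'); p=np.array([.5102,.0546,.1601])
for sg in(1,-1):
  for z in(.16,.175,.19): 
    q=p.copy(); q[:2]+=sg*.051*EY; q[2]=z; print(sg,z,np.round(proj(s,q),1))
for z in (.074,): print('knob axis proj',proj(s,[.511,.052,z]),proj(s,[.511,.055,z]))
E
```

```text
1 0.16 [278.9 206.6]
1 0.175 [278.6 199.6]
1 0.19 [278.4 192.6]
-1 0.16 [320.6 195.2]
-1 0.175 [320.6 188.5]
-1 0.19 [320.6 181.7]
knob axis proj (np.float64(301.8611280213867), np.float64(237.86927268137777)) (np.float64(300.5865467244658), np.float64(238.16791940909243))
```

>>> {"method": "jog_arm", "body": {"moves": [0,-0.009,0.06,0,0,0,-0.05,0,-0.009,0.1,0,0,0,-0.05,0,-0.009,0.15,0,0,0,-0.05,0,-0.009,0.2,0,0,0,-0.05,0,-0.009,0.25,0,0,0,-0.05,0,-0.009,0.3,0,0,0,-0.05,0,-0.009,0.34,0,0,0,-0.05,0,-0.009,0.352,0,0,0,-0.05], "newtons": 5}}

```text
time: 3.2
position: [0.5105, 0.0515, 0.0538]
tool_rot: [0.205, -3.134, 0.001]
ft_force: [-0.4, 0.0, 0.7]
grip_width: 0.479
grip_force: 0.0
```

```bash
python3 - <<'E'
from h import *
goal(.511,.052,.0545)
s=grab('scene','scene2'); t=grab('top','top2')
a=cv2.resize(s['pixels'][190:280,250:360],None,fx=6,fy=6,interpolation=cv2.INTER_CUBIC)
cv2.imwrite('pics/crop3.png',a[:,:,::-1])
E
```

```text
t 3.2 p [0.5105 0.0515 0.0538] F [-0.4  0.   0.7] w 0.479 gf 0.0 tilt [-0.001 -0.    -1.   ]
shift [-0.002   0.0016 -0.0025] turn [-0.0002 -0.0013 -0.0033]
```

View pics/crop3.png

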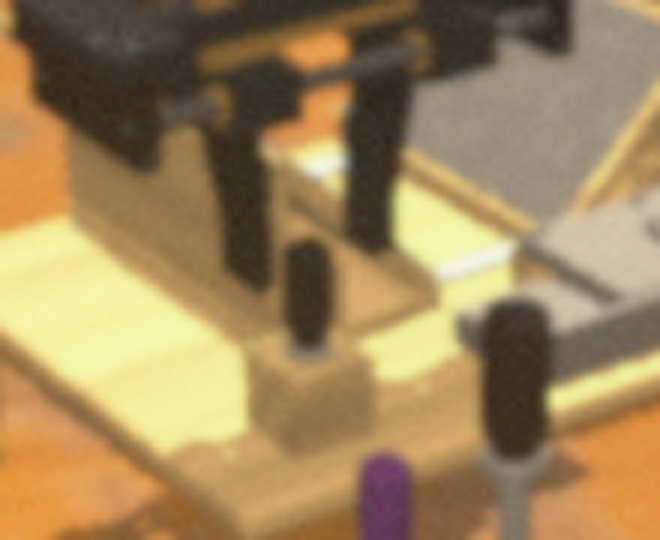

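The fingertips appear at about scene (291,238) and (312,231), roughly 12 px higher than the TCP should project. I'll check this in the top view.

```bash
python3 - <<'E'
from h import *
s=load('scene2'); t=load('top2'); p=np.array([.5105,.0515,.0538])
print('TCP',proj(s,p),proj(t,p),'body centre top',proj(t,p+[0,0,.08]),proj(t,p+[0,0,.15]))
a=cv2.resize(t['pixels'][130:290,210:410],None,fx=3,fy=3,interpolation=cv2.INTER_CUBIC)
cv2.imwrite('pics/crop4.png',a[:,:,::-1])
E
```

```text
TCP (np.float64(302.32121591768464), np.float64(246.34466041154786)) (np.float64(291.32043833697924), np.float64(225.36872961960415)) body centre top (np.float64(289.40329706971954), np.float64(219.72932614235253)) (np.float64(287.458532114624), np.float64(214.00866567903705))
```

View pics/crop4.png

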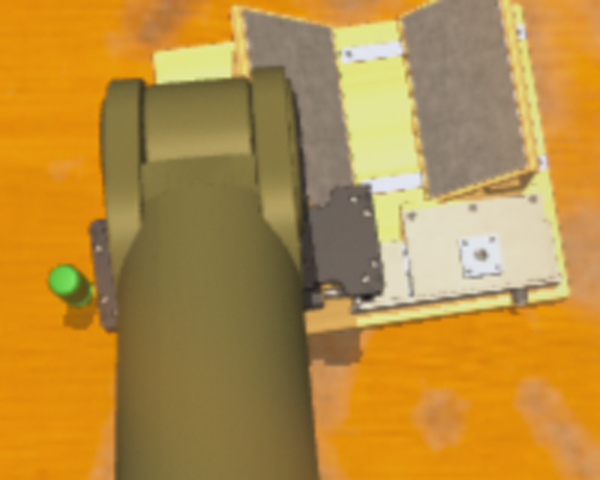

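```bash
python3 - <<'E'
from h import *
a=load('scene0')['pixels'].astype(int); b=load('scene2')['pixels'].astype(int)
d=np.abs(a-b).max(2)[222:256,282:324]
for i,r in enumerate(d): print(222+i,''.join('#' if x>60 else '+' if x>25 else '.' for x in r))
E
```

```text
222 ...+#########+..........+#########+.......
223 ....#########+..........+#########+.......
224 ....+########+..........+#########+.......
225 ....+########+...........#########+.......
226 ....+########+...........+########+.......
227 ....+########+...........+########+.......
228 ....+########+...........+########+.......
229 ....++#######+...........+########+.......
230 .....+#######+............++######+.......
231 ....++#######+..............+####++.......
232 .....########+...............+++++........
233 ....+########+............................
234 .....+#######+............................
235 .....++######+............................
236 ......++#####+............................
237 ........+####+............................
238 .........++++.............................
239 ...........+..............................
240 ..........................................
241 ..........................................
242 ..........................................
243 ..........................................
244 ......................++..................
245 ..............++......+#++................
246 ...........++++++.....+###+...............
247 ..........++###++.....+####+..............
248 .........++####+......++###++.............
249 ..........+#####+......+####++............
250 ...........+####+.....++###++............+
251 ............++##++++..+++++............++#
252 .............+++##+++++++............++###
253 ...............++#+++.........++++++++####
254 ................+++...........+#######+###
255 ..............................+###########
```

```bash
python3 - <<'E'
from h import *
s=load('scene2'); p=np.array([.5105,.0515,0])
for z in(.124,.15):
  for sx in(-1,1):
    q=p.copy(); q[:2]+=.095*EY+sx*.0375*EX; q[2]=z; print('body L end',z,sx,np.round(proj(s,q),1))
for z in(.0538,.08):
  for sg in(1,-1):
   for e in (.021,.035):
    q=p.copy(); q[:2]+=sg*e*EY; q[2]=z; print('finger',sg,e,z,np.round(proj(s,q),1))
a=s['pixels'].astype(int); b=load('scene0')['pixels'].astype(int)
d=np.abs(a-b).max(2)[186:232,245:330]
for i,r in enumerate(d): print(186+i,''.join('#' if x>60 else '+' if x>25 else '.' for x in r))
E
```

```text
body L end 0.124 -1 [271.7 234.9]
body L end 0.124 1 [252.7 221.5]
body L end 0.15 -1 [271.1 222.8]
body L end 0.15 1 [252.  209.8]
finger 1 0.021 0.0538 [294.1 249. ]
finger 1 0.035 0.0538 [288.5 250.9]
finger -1 0.021 0.0538 [310.4 243.7]
finger -1 0.035 0.0538 [315.7 242. ]
finger 1 0.021 0.08 [293.8 238. ]
finger 1 0.035 0.08 [288.1 239.8]
finger -1 0.021 0.08 [310.3 232.8]
finger -1 0.035 0.08 [315.7 231.1]
186 ..........+++#####+..++..............+###############################################
187 .......++###########.+..+............+###############################################
188 ......+#############+.+...............+##############################################
189 ......############++.++++.............+##############################################
190 .....+######+..+.+.....+.+.++++++++++++##############################################
191 ......######+....++++++++++##########################################################
192 ......+########+#####################################################################
193 ......+###########################################
[... 2755 characters left out ...]
..........................+########+..........+#########+.............
225 .........................................+########+...........#########+.............
226 .........................................+########+...........+########+.............
227 .........................................+########+...........+########+.............
228 .........................................+########+...........+########+.............
229 .........................................++#######+...........+########+.............
230 ..........................................+#######+............++######+.............
231 .........................................++#######+..............+####++.............
```

The whole gripper, body and tips, sits about 26 mm higher in the scene than its TCP reading implies, while x and y agree in the top view. Going down beside the block is clear on both sides, so I'll lower 20 mm and re-measure the tips.

>>> {"method": "jog_arm", "body": {"moves": [-0.001,0,0.01,0,0,0,-0.05,-0.001,0,0.02,0,0,0,-0.05,-0.001,0,0.03,0,0,0,-0.05,-0.001,0,0.04,0,0,0,-0.05,-0.001,0,0.05,0,0,0,-0.05,-0.001,0,0.06,0,0,0,-0.05,-0.001,0,0.066,0,0,0,-0.05,-0.001,0,0.066,0,0,0,-0.05]}}

```text
time: 4.3
position: [0.5112, 0.0516, 0.0348]
tool_rot: [0.206, -3.135, 0.0]
ft_force: [0.9, 0.3, 0.1]
grip_width: 0.476
grip_force: 0.0
```

```bash
python3 - <<'E'
from h import *
goal(.511,.052,.0285)
s=grab('scene','scene3')
a=s['pixels'].astype(int); b=load('scene0')['pixels'].astype(int)
d=np.abs(a-b).max(2)[225:256,282:324]
for i,r in enumerate(d): print(225+i,''.join('#' if x>60 else '+' if x>25 else '.' for x in r))
p=ctrl.get_state()['position']
for sg in(1,-1): q=p.copy(); q[:2]+=sg*.028*EY; print(proj(s,q),proj(s,q+[0,0,.026]))
E
```

```text
t 4.3 p [0.5112 0.0516 0.0348] F [0.9 0.3 0.1] w 0.476 gf 0.0 tilt [-0. -0. -1.]
shift [0.0005 0.0014 0.0211] turn [-0.     -0.0002 -0.0032]
225 ..+##########+...........##########.......
226 ..+##########+...........+#########.......
227 ...+#########+...........##########.......
228 ...+#########+...........+########+.......
229 ...+#########+...........+########+.......
230 ...++########+...........+########+.......
231 ....+########+...........#########........
232 ....+########+..........+#########........
233 ....+########+..........+#########+.......
234 ....+########+..........+#########+.......
235 ....+########+..........+#########+.......
236 ....++#######+..........+#########+.......
237 .....+#######+..........+#########+.......
238 ....++#######+...........++#######+.......
239 .....+#######+.............+#####+........
240 ....+########+..............+++++.........
241 ....+########+............................
242 .....########+............................
243 .....++######+............................
244 .......+#####+........+++.................
245 ........+#####+++.....+#++................
246 .........+######+....++###+...............
247 .........+######+.....+####+..............
248 .........+######......+####++.............
249 ..........+#####+......+####++...........+
250 ...........+####+......+###++..........++#
251 ............++##++++..+++++...........+###
252 .............+++##++++++......+++++++++###
253 ...............++#+++.........+##+###++###
254 .................++...........+###########
255 ..............................+###########
(np.float64(291.2844381156607), np.float64(257.62328406240806)) (np.float64(290.98045581797027), np.float64(246.81616120101714))
(np.float64(312.93001099531375), np.float64(250.391446358638)) (np.float64(312.8568455680546), np.float64(239.77905101876348))
```

>>> {"method": "jog_arm", "body": {"moves": [0,0,0.01,0,0,0,-0.05,0,0,0.016,0,0,0,-0.05,0,0,0.016,0,0,0,-1,0,0,0.016,0,0,0,-1,0,0,0.016,0,0,0,-1,0,0,0.016,0,0,0,-1,0,0,0.016,0,0,0,-1,0,0,0.016,0,0,0,-1], "newtons": 5}}

```text
time: 5.35
position: [0.5114, 0.0517, 0.0302]
tool_rot: [-0.206, 3.135, 0.0]
ft_force: [0.1, 0.5, 0.8]
grip_width: 0.205
grip_force: 5.0
```

```bash
python3 -c "
from h import *
goal(.511,.052,.0295)"
```

```text
t 5.35 p [0.5114 0.0517 0.0302] F [0.1 0.5 0.8] w 0.205 gf 4.999719865154475 tilt [ 0.  0. -1.]
shift [0.0011 0.0012 0.0025] turn [ 0.0001  0.0002 -0.0032]
```

>>> {"method": "jog_arm", "body": {"moves": [0,0,0,0,0,0,-1,0,0,0,0,0,0,-1,0,0,-0.02,0,0,0,-1,0,0,-0.05,0,0,0,-1,0,0,-0.08,0,0,0,-1,0,0,-0.12,0,0,0,-1,0,0,-0.15,0,0,0,-1,0,0,-0.15,0,0,0,-1], "newtons": 40}}

```text
time: 6.35
position: [0.5121, 0.0518, 0.0762]
tool_rot: [-0.206, 3.133, 0.001]
ft_force: [-0.5, 0.2, -0.5]
grip_width: 0.196
grip_force: 40.0
```

```bash
python3 - <<'E'
from h import *
goal(.511,.052,.0745)
s=grab('scene','scene4')
a=cv2.resize(s['pixels'][190:280,250:360],None,fx=6,fy=6,interpolation=cv2.INTER_CUBIC)
cv2.imwrite('pics/crop5.png',a[:,:,::-1])
E
```

```text
t 6.35 p [0.5121 0.0518 0.0762] F [-0.5  0.2 -0.5] w 0.196 gf 39.999746326357126 tilt [ 0.002  0.001 -1.   ]
shift [0.0036 0.0011 0.0058] turn [ 0.0005  0.002  -0.0032]
```

View pics/crop5.png

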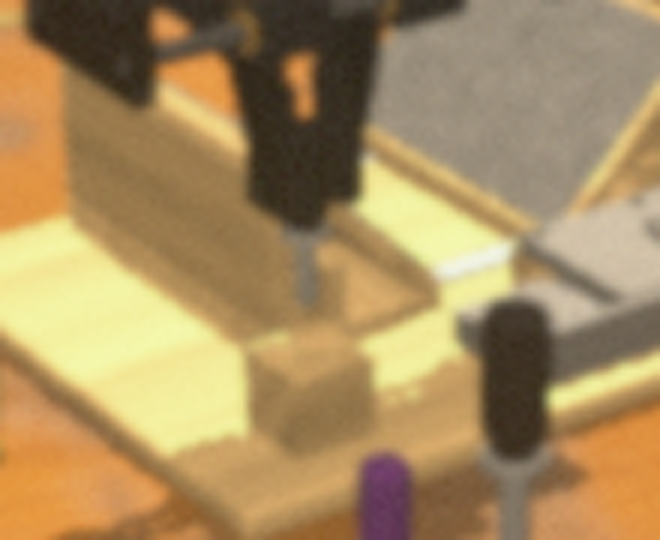

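```bash
python3 - <<'E'
from h import *
s=load('scene4'); t=load('top0')
print('tip pred',proj(s,[.5121,.0518,.066]),'seen 301.3,240.8')
k=onz(t,290.8,222.8,.09); b=onz(t,369.9,214.5,.047); print('knob',k,'bush',b,'rel',b-k)
o=np.array([301.3,240.8])-proj(s,[.5121,.0518,.066])
print('scene bush raw',onz(s,366.2,227.1,.047),'bias-corrected',onz(s,366.2-o[0],227.1-o[1],.047))
goal(.5368,-.129,.0762)
print('travel in cradle axes',np.dot(b[:2]-k[:2],EX),np.dot(b[:2]-k[:2],EY))
E
```

```text
tip pred (np.float64(301.77764187217764), np.float64(240.99402133395432)) seen 301.3,240.8
knob [0.51077114 0.05081343 0.09      ] bush [ 0.535984   -0.12982472  0.047     ] rel [ 0.02521286 -0.18063816 -0.043     ]
scene bush raw [ 0.53912852 -0.12733219  0.047     ] bias-corrected [ 0.5377346  -0.12776099  0.047     ]
t 6.4 p [0.5115 0.0517 0.0756] F [ 0.3 -0.1 -0.2] w 0.196 gf 39.99968256801367 tilt [ 0.001  0.    -1.   ]
shift [-0.0047 -0.6083 -0.0023] turn [ 0.0003  0.0008 -0.0031]
travel in cradle axes 0.0007825078121206294 -0.1823875539248399
```

>>> {"method": "jog_arm", "body": {"moves": [0,-0.05,0,0,0,0,-1,-0.001,-0.15,0,0,0,0,-1,-0.002,-0.26,0,0,0,0,-1,-0.003,-0.37,0,0,0,0,-1,-0.004,-0.47,0,0,0,0,-1,-0.005,-0.56,0,0,0,0,-1,-0.005,-0.605,0,0,0,-0.003,-1,-0.005,-0.606,0,0,0,-0.003,-1]}}

```text
time: 7.4
position: [0.5361, -0.1297, 0.0749]
tool_rot: [0.207, -3.134, 0.0]
ft_force: [-0.1, -0.1, -0.1]
grip_width: 0.193
grip_force: 40.0
```

```bash
python3 - <<'E'
from h import *
goal(.537,-.1286,.0555)
s=grab('scene','scene5')
a=cv2.resize(s['pixels'][175:255,320:420],None,fx=7,fy=7,interpolation=cv2.INTER_CUBIC)
cv2.imwrite('pics/crop6.png',a[:,:,::-1])
E
```

```text
t 7.4 p [ 0.5361 -0.1297  0.0749] F [-0.1 -0.1 -0.1] w 0.193 gf 39.99959531240165 tilt [-0.001 -0.    -1.   ]
shift [-0.0035  0.0031  0.0645] turn [-0.0002 -0.0007 -0.0023]
```

View pics/crop6.png

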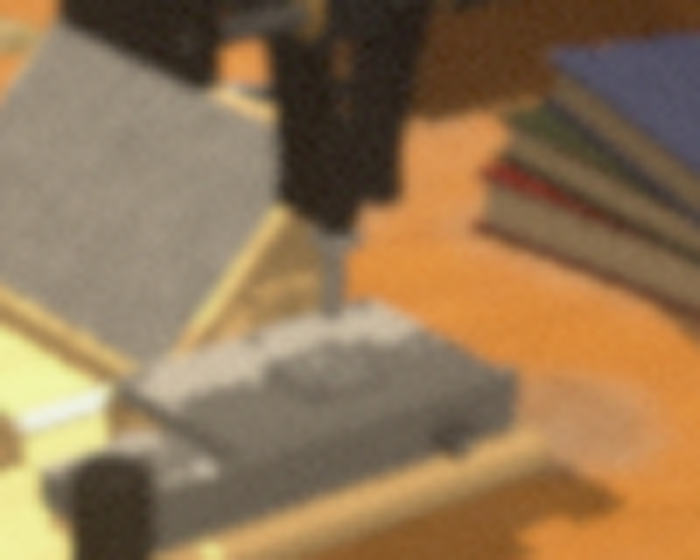

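>>> {"method": "jog_arm", "body": {"moves": [-0.003,0.003,0.01,0,0,0,-1,-0.003,0.003,0.025,0,0,0,-1,-0.003,0.003,0.04,0,0,0,-1,-0.003,0.003,0.05,0,0,0,-1,-0.003,0.003,0.057,0,0,0,-1,-0.003,0.003,0.062,0,0,0,-1,-0.003,0.003,0.067,0,0,0,-1,-0.003,0.003,0.067,0,0,0,-1]}}

```text
time: 8.45
position: [0.5372, -0.1276, 0.055]
tool_rot: [0.21, -3.134, 0.0]
ft_force: [-0.7, -0.8, 0.2]
grip_width: 0.192
grip_force: 40.0
```

```bash
python3 - <<'E'
from h import *
goal(.537,-.1286,.053)
E
```

```text
t 8.45 p [ 0.5372 -0.1276  0.055 ] F [-0.7 -0.8  0.2] w 0.192 gf 39.99965968541801 tilt [-0. -0. -1.]
shift [ 0.0011 -0.0032  0.0068] turn [-0.0001 -0.0002 -0.0004]
```

>>> {"method": "jog_arm", "body": {"moves": [0,-0.001,0.002,0,0,0,-1,0,-0.001,0.004,0,0,0,-1,0,-0.001,0.006,0,0,0,-1,0,-0.001,0.008,0,0,0,-1,0,-0.001,0.01,0,0,0,-1,0,-0.001,0.012,0,0,0,-1,0,-0.001,0.013,0,0,0,-1,0,-0.001,0.013,0,0,0,-1]}}

```text
time: 9.45
position: [0.5374, -0.1278, 0.0514]
tool_rot: [-0.21, 3.134, 0.0]
ft_force: [-2.8, -1.6, 4.8]
grip_width: 0.193
grip_force: 40.0
```

>>> {"method": "jog_arm", "body": {"moves": [0.002,-0.001,0,0,0,0,-1,0.003,-0.002,0,0,0,0,-1,0.003,-0.002,0,0,0,0,-1,0.003,-0.002,0,0,0,0,-1,0.003,-0.002,0.003,0,0,0,-1,0.003,-0.002,0.006,0,0,0,-1,0.003,-0.002,0.007,0,0,0,-1,0.003,-0.002,0.007,0,0,0,-1]}}

```text
time: 10.45
position: [0.5357, -0.1284, 0.0484]
tool_rot: [0.21, -3.133, -0.0]
ft_force: [-2.5, -0.2, -1.4]
grip_width: 0.197
grip_force: 40.0
```

>>> {"method": "jog_arm", "body": {"moves": [0.002,0,0,0,0,0,-1,0.002,0,0.003,0,0,0,-1,0.002,0,0.007,0,0,0,-1,0.002,0,0.01,0,0,0,-1,0.002,0,0.013,0,0,0,-1,0.002,0,0.016,0,0,0,-1,0.002,0,0.019,0,0,0,-1,0.002,0,0.019,0,0,0,-1]}}

```text
time: 11.45
position: [0.5358, -0.1285, 0.0431]
tool_rot: [0.211, -3.134, 0.0]
ft_force: [-1.6, 0.1, -1.3]
grip_width: 0.193
grip_force: 40.0
```

>>> {"method": "jog_arm", "body": {"moves": [0.001,0,0.002,0,0,0,-1,0.002,0,0.004,0,0,0,-1,0.002,0,0.006,0,0,0,-1,0.002,0,0.008,0,0,0,-1,0.002,0,0.01,0,0,0,-1,0.002,0,0.011,0,0,0,-1,0.002,0,0.012,0,0,0,-1,0.002,0,0.012,0,0,0,-1]}}

```text
time: 12.45
position: [0.5357, -0.1285, 0.0401]
tool_rot: [-0.211, 3.134, 0.0]
ft_force: [-2.6, 0.2, 3.4]
grip_width: 0.2
grip_force: 40.0
```

>>> {"method": "jog_arm", "body": {"moves": [0,0,0.002,0,0,0,-1,0,0,0.003,0,0,0,-1,0,0,0.004,0,0,0,-1,0,0,0.004,0,0,0,-1,0,0,0.004,0,0,0,-1,0,0,0.004,0,0,0,-1,0,0,0.004,0,0,0,-1,0,0,0.004,0,0,0,-1]}}

```text
time: 13.45
position: [0.5361, -0.1285, 0.0399]
tool_rot: [-0.21, 3.133, 0.001]
ft_force: [-5.3, 0.8, 10.6]
grip_width: 0.195
grip_force: 40.0
```

```bash
python3 - <<'E'
from h import *
goal(.5357,-.1285,.039)
E
```

```text
t 13.45 p [ 0.5361 -0.1285  0.0399] F [-5.3  0.8 10.6] w 0.195 gf 40.00126641243696 tilt [ 0.002  0.001 -1.   ]
shift [0.0015 0.0004 0.0029] turn [ 0.0003  0.0015 -0.0002]
```

>>> {"method": "jog_arm", "body": {"moves": [0.002,0.004,0,0,0,0,-1,0.002,0.008,0,0,0,0,-1,0.002,0.012,0,0,0,0,-1,0.002,0.016,0,0,0,0,-1,0.002,0.02,0,0,0,0,-1,0.002,0.024,0,0,0,0,-1,0.002,0.027,0,0,0,0,-1,0.002,0.027,0,0,0,0,-1]}}

```text
time: 14.45
position: [0.5353, -0.1244, 0.04]
tool_rot: [-0.208, 3.131, -0.008]
ft_force: [-1.7, -5.8, 6.7]
grip_width: 0.196
grip_force: 40.1
```

```bash
python3 - <<'E'
from h import *
goal(.5357,-.1285,.039)
E
```

```text
t 14.45 p [ 0.5353 -0.1244  0.04  ] F [-1.7 -5.8  6.7] w 0.196 gf 40.09869287721813 tilt [ 0.004 -0.005 -1.   ]
shift [ 0.0003 -0.0136  0.0032] turn [-0.0049  0.0032 -0.0017]
```

>>> {"method": "jog_arm", "body": {"moves": [0,0.003,0,0,0,0,-1,0,0.006,0,0,0,0,-1,0,0.009,0,0,0,0,-1,0,0.012,0,0,0,0,-1,0,0.015,0,0,0,0,-1,0,0.018,0,0,0,0,-1,0,0.02,0,0,0,0,-1,0,0.02,0,0,0,0,-1]}}

```text
time: 15.45
position: [0.5345, -0.1186, 0.04]
tool_rot: [-0.208, 3.131, -0.008]
ft_force: [-1.4, -5.4, 6.9]
grip_width: 0.196
grip_force: 40.1
```

>>> {"method": "jog_arm", "body": {"moves": [0,0.003,0,0,0,0,-1,0,0.006,0,0,0,0,-1,0,0.009,0,0,0,0,-1,0,0.011,0,0,0,0,-1,0,0.013,0,0,0,0,-1,0,0.015,0,0,0,0,-1,0,0.017,0,0,0,0,-1,0,0.017,0,0,0,0,-1]}}

```text
time: 16.45
position: [0.5338, -0.1134, 0.0399]
tool_rot: [-0.208, 3.131, -0.007]
ft_force: [-1.0, -5.8, 6.9]
grip_width: 0.199
grip_force: 40.1
```

>>> {"method": "jog_arm", "body": {"moves": [0,0.003,0,0,0,0,-1,0,0.006,0,0,0,0,-1,0,0.009,0,0,0,0,-1,0,0.011,0,0,0,0,-1,0,0.013,0,0,0,0,-1,0,0.015,0,0,0,0,-1,0,0.017,0,0,0,0,-1,0,0.017,0,0,0,0,-1]}}

```text
time: 17.45
position: [0.5321, -0.1052, 0.0388]
tool_rot: [-0.21, 3.133, -0.002]
ft_force: [1.2, -4.3, 2.7]
grip_width: 0.196
grip_force: 40.0
```

The force and height dropped, so the tip seems to have found the hole. I'll press down gently here.

>>> {"method": "jog_arm", "body": {"moves": [0,0,0.002,0,0,0,-1,0,0,0.004,0,0,0,-1,0,0,0.006,0,0,0,-1,0,0,0.008,0,0,0,-1,0,0,0.009,0,0,0,-1,0,0,0.009,0,0,0,-1,0,0,0.009,0,0,0,-1,0,0,0.009,0,0,0,-1]}}

```text
time: 18.45
position: [0.532, -0.1058, 0.0362]
tool_rot: [-0.21, 3.133, -0.002]
ft_force: [0.9, -6.7, 4.1]
grip_width: 0.199
grip_force: 40.1
```

>>> {"method": "jog_arm", "body": {"moves": [0,-0.003,0,0,0,0,-1,0,-0.004,0.002,0,0,0,-1,0,-0.004,0.004,0,0,0,-1,0,-0.004,0.006,0,0,0,-1,0,-0.004,0.008,0,0,0,-1,0,-0.004,0.01,0,0,0,-1,0,-0.004,0.012,0,0,0,-1,0,-0.004,0.012,0,0,0,-1]}}

```text
time: 19.45
position: [0.5323, -0.1063, 0.0328]
tool_rot: [-0.21, 3.133, -0.001]
ft_force: [0.3, -4.1, 6.0]
grip_width: 0.191
grip_force: 40.1
```

>>> {"method": "jog_arm", "body": {"moves": [0,-0.002,0.002,0,0,0,-1,0,-0.004,0.004,0,0,0,-1,0,-0.004,0.006,0,0,0,-1,0,-0.004,0.008,0,0,0,-1,0,-0.004,0.009,0,0,0,-1,0,-0.004,0.01,0,0,0,-1,0,-0.004,0.01,0,0,0,-1,0,-0.004,0.01,0,0,0,-1]}}

```text
time: 20.45
position: [0.5324, -0.1066, 0.0302]
tool_rot: [-0.211, 3.133, 0.001]
ft_force: [-0.4, -4.0, 9.0]
grip_width: 0.192
grip_force: 40.0
```

>>> {"method": "jog_arm", "body": {"moves": [0,-0.001,0.001,0,0,0,-1,0,-0.003,0.002,0,0,0,-1,0,-0.004,0.003,0,0,0,-1,0,-0.004,0.003,0,0,0,-1,0,-0.004,0.003,0,0,0,-1,0,-0.004,0.003,0,0,0,-1,0,-0.004,0.003,0,0,0,-1,0,-0.004,0.003,0,0,0,-1]}}

```text
time: 21.45
position: [0.5325, -0.1068, 0.0301]
tool_rot: [-0.211, 3.134, 0.004]
ft_force: [-3.4, -1.7, 16.2]
grip_width: 0.195
grip_force: 40.0
```

>>> {"method": "jog_arm", "body": {"moves": [0,-0.002,-0.003,0,0,0,-1,0,-0.002,-0.005,0,0,0,-1,0,-0.002,-0.005,0,0,0,-1,0,-0.002,-0.005,0,0,0,-0.3,0,-0.002,-0.005,0,0,0,-0.1,0,-0.002,-0.005,0,0,0,0,0,-0.002,-0.005,0,0,0,0,0,-0.002,-0.005,0,0,0,0]}}

```text
time: 22.45
position: [0.532, -0.1087, 0.0297]
tool_rot: [0.21, -3.134, -0.0]
ft_force: [0.5, 0.1, 1.1]
grip_width: 0.495
grip_force: 0.0
```

>>> {"method": "jog_arm", "body": {"moves": [0,0,-0.03,0,0,0,0,0,0,-0.07,0,0,0,0,0,0,-0.13,0,0,0,0,0,0,-0.2,0,0,0,0,0,0,-0.28,0,0,0,0,0,0,-0.36,0,0,0,0,0,0,-0.4,0,0,0,0,0,0,-0.4,0,0,0,0]}}

```text
time: 23.45
position: [0.5328, -0.1088, 0.1511]
tool_rot: [-0.211, 3.132, 0.0]
ft_force: [-0.8, -0.1, -0.5]
grip_width: 0.503
grip_force: 0.0
```

```bash
python3 - <<'E'
from h import *
goal(.5324,-.1066,.15)
s=grab('scene','scene6')
a=cv2.resize(s['pixels'][160:290,240:420],None,fx=4,fy=4,interpolation=cv2.INTER_CUBIC)
cv2.imwrite('pics/crop7.png',a[:,:,::-1])
print('home knob pred',proj(s,[.532,-.1075,.074]),'top',proj(s,[.532,-.1075,.09]))
E
```

```text
t 23.45 p [ 0.5328 -0.1088  0.1511] F [-0.8 -0.1 -0.5] w 0.503 gf 0.0 tilt [ 0.002  0.    -1.   ]
shift [0.0004 0.0074 0.0037] turn [-0.      0.0023 -0.0002]
home knob pred (np.float64(360.92681261696225), np.float64(219.37447199544977)) top (np.float64(361.17478147406104), np.float64(212.94832652964732))
```

View pics/crop7.png

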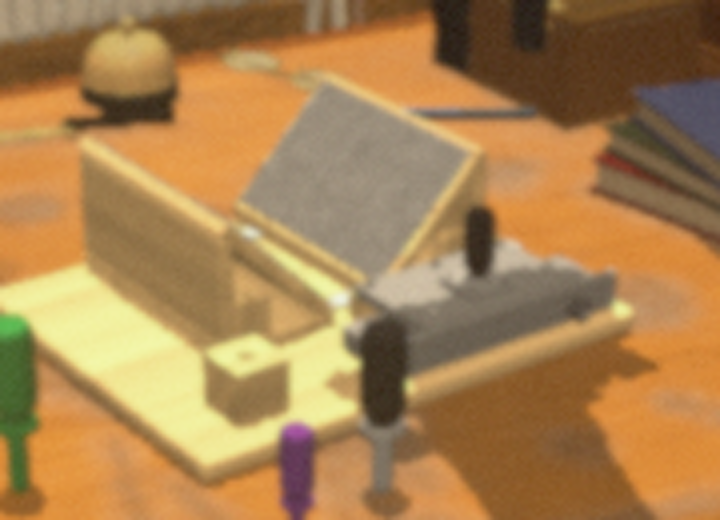

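The pin stands in the bushing at scene (360,220), where a home pin should project (361,219). It stopped firmly at the height it was grasped at when its collar lay on the block. The gripper is clear and the neighbouring objects are undisturbed.

```bash
python3 -c "
from bench import ctrl
print(ctrl.close_job())"
```

```text
the job is handed in; nothing more can be done
None
```

The wing is locked and the job handed in at about 23.5 s: the pin's tip found the hidden hole, the pin is pressed home with its collar down on the bushing, and it has been let go; the highest push I read was about 16 N, sampled about once a second.

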